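# Close the vents of three storage canisters, shortest first

### The job

Close the vents of the three steel storage canisters: with a fingertip, lightly press the raised black plug in the middle of each lid all the way down, on the shortest canister first, then the middle one, then the tallest. Do not grip, lift, tip or shove the canisters, press no plug before its turn, and leave everything else on the worktop where it stands.

Things in the scene. Friction and masses are not known exactly. Their poses are not given: they have to be found in the camera images.
- short: the short one of three round storage canisters alike but for height: brushed steel, white lid, 96 mm across, loose, about 0.5 kg. Its flat lid top is 70 mm above its base. Origin: centre of its underside; z is up.
- short_plug (a point): centre of the top of the short canister's vent plug, a black round plug with a soft rubber cap 32 mm across that stands in the middle of the lid; its top is 16 mm above the lid top when open and 7 mm above it when fully pushed down. z is up; moves with the plug.
- short_vent (a joint): how far this plug is pushed down, m: about 0 = raised (open), 0.009 = fully down (closed). Friction holds it: it gives way at about 2.5 N, stays wherever it is left, and meets a stop at the bottom. The rubber cap gives about 1 mm per 2.5 N (6 mm at most) and springs back.
- middle: the middle one of three round storage canisters alike but for height: brushed steel, white lid, 96 mm across, loose, about 0.5 kg. Its flat lid top is 105 mm above its base. Origin: centre of its underside; z is up.
- middle_plug (a point): centre of the top of the middle canister's vent plug, a black round plug with a soft rubber cap 32 mm across that stands in the middle of the lid; its top is 16 mm above the lid top when open and 7 mm above it when fully pushed down. z is up; moves with the plug.
- middle_vent (a joint): how far this plug is pushed down, m: about 0 = raised (open), 0.009 = fully down (closed). Friction holds it: it gives way at about 2.5 N, stays wherever it is left, and meets a stop at the bottom. The rubber cap gives about 1 mm per 2.5 N (6 mm at most) and springs back.
- tall: the tall one of three round storage canisters alike but for height: brushed steel, white lid, 96 mm across, loose, about 0.5 kg. Its flat lid top is 140 mm above its base. Origin: centre of its underside; z is up.
- tall_plug (a point): centre of the top of the tall canister's vent plug, a black round plug with a soft rubber cap 32 mm across that stands in the middle of the lid; its top is 16 mm above the lid top when open and 7 mm above it when fully pushed down. z is up; moves with the plug.
- tall_vent (a joint): how far this plug is pushed down, m: about 0 = raised (open), 0.009 = fully down (closed). Friction holds it: it gives way at about 2.5 N, stays wherever it is left, and meets a stop at the bottom. The rubber cap gives about 1 mm per 2.5 N (6 mm at most) and springs back.
- spice_jar: glass spice jar with a red cap, 44 mm across, 106 mm high; a loose bystander near the canisters. Origin: centre of its underside.
- salt: salt shaker with a grey top, 44 mm across, 90 mm high; a loose bystander near the canisters. Origin: centre of its underside.
- honey: squat glass honey jar with a green lid, 68 mm across, 84 mm high; a loose bystander near the canisters. Origin: centre of its underside.
- tin: printed food tin, 75 mm across, 110 mm high; a loose bystander near the canisters. Origin: centre of its underside.
- spoon: teaspoon lying flat, 138 x 27 x 13 mm; a loose bystander near the canisters. Origin: centre of its underside.

How it is judged (in metres and radians):
On the way, in this order (a step that is already met when the one before it is completed fails the run):
1. the short canister's plug is pushed down (value of joint short_vent above 0.0065 m), for 0.1 s.
2. the middle canister's plug is pushed down (value of joint middle_vent above 0.0065 m), for 0.1 s.
3. the tall canister's plug is pushed down (value of joint tall_vent above 0.0065 m), for 0.1 s.
At the end, for the whole second after the job is handed in: All three plugs are down (at least 6.5 of their 9 mm), and the canisters stand upright and at rest within 25 mm of where they stood (value of joint each of short_vent, middle_vent, tall_vent above 0.0065 m and distance of each of short, middle, tall from where it was at the start of the episode below 0.025 m and angle between each of short, middle, tall's own z axis and vertical below 0.1 rad and linear speed of each of short, middle, tall below 0.02 m/s); the robot touches nothing.
It fails at once if a plug is pushed before the plug of the next shorter canister is down ((value of joint middle_vent above 0.003 m and value of joint short_vent below 0.0065 m) or (value of joint tall_vent above 0.003 m and value of joint middle_vent below 0.0065 m)).
It fails at once if a canister is lifted more than 15 mm, tipped more than 0.2 rad or shoved more than 25 mm (height (world z) of any of short, middle, tall above 0.015 m or angle between any of short, middle, tall's own z axis and vertical above 0.2 rad or distance of any of short, middle, tall from where it was at the start of the episode above 0.025 m).
It fails at once if the robot presses on a canister or its plug with more than 25 N (contact force between any of the fingers, the arm and short above 25 N or contact force between any of the fingers, the arm and middle above 25 N or contact force between any of the fingers, the arm and tall above 25 N).
It fails at once if a bystander is moved more than 20 mm or tipped (distance of any of spice_jar, salt, honey, tin, spoon from where it was at the start of the episode above 0.02 m or angle between any of spice_jar, salt, honey, tin's own z axis and vertical above 0.3 rad).
It also fails if it takes over 64 s, if anything falls off the work surface, if the arm or the gripper's body presses on something with over 40 N, if the wrist force passes 120 N, or if a joint passes its speed limit or range.

### The arm

A 7-joint arm with a two-finger parallel gripper is mounted at the origin on a cart in front of the work surface, level with it; the furniture and walls round the work are solid. World frame = base frame: x ahead of the robot, y to its left, z up, the work surface at z = 0. Lengths are in mm, angles in rad, forces in N, time in s.
With the tool pointing down it reaches from about 400 to 875 mm from the base axis. Payload 4.4 kg.
Tool frame: the origin (TCP) lies at the very end of the fingers, on their centre line; the grasp point (between the pads) lies 19 mm behind it; z points along the fingers, y is the line along which they close (so a half turn about z gives the same grasp; the last joint's range is limited). The gripper opens to 85 mm and grips with 20 to 120 N. Pads are 22 mm wide; open, the fingers measure 114 mm over their backs; the gripper's body (76 mm by 85 mm) begins 54 mm behind the grasp point. The pads swing forward as they close: fully open they stand 13 mm farther back than shut.
Start: joints at [-1.198, 0.628, 0.038, 1.517, -0.027, 0.996, -0.02], TCP at [276.133, 588.446, 200.013] pointing down, gripper open.
Joint ranges: [-3.06, 3.06], [-0.37, 2.12], [-1.25, 1.32], [0.18, 2.47], [-1.1, 4.24], [0.23, 1.98], [-2.94, 2.94]. Speed limits (rad/s): [2.57, 2.57, 3.14, 3.14, 3.14, 3.14, 3.14].

### API

Orientations are given as [roll, pitch, yaw] about the fixed x, y, z axes, in that order (R = Rz(yaw) Ry(pitch) Rx(roll)).
In Python, from cell import sensors, get_image, camera_params, order gives the robot as it stands.
- The arm moves only by the shell command python3 -m inch 'ROWS' [OPENING]. ROWS is JSON, a list that holds one entry, the list of rows, each a list of 4 numbers: the shift along the tool's x, y, z in cm, then the turn about the tool's z in degrees. A call has 1 to 8 rows; each row is the pose to reach, as a shift and turn from the pose commanded when the call began, along the tool's axes at that moment; what a row does not reach only later rows make up. A row lasts 1/12 s, in which the tool goes at most 41.7 mm and 7.16 degrees, less where a joint would pass 70% of its speed; a pose out of reach is approached as far as the arm can. A call with a gripper value outside its range is refused whole. OPENING is the finger opening in cm, from 0 to 8.54, set as the call begins (- or left out, the last holds). The fingers move at their own pace and stop on an object; the grip force is fixed at half the most. Time passes only in rows, so rows that repeat a pose let the fingers close. It gives the time, the measured TCP pose, the force, the opening and the grip force at its end, in the units of the state.
- sensors.read_state(): the state, without advancing time (a new reading comes with each control period).
- get_image(name): name is "scene" or "top"; returns the picture (480x640x3 uint8, blue, green, red); there is no depth.
- camera_params(name): a dict with "mtx" (3x3 intrinsics, pixels), "rvec" (rotation vector, rad) and "tvec" (3), from world to camera coordinates, as OpenCV has them. Camera axes: x right, y down, z forward; pixel columns grow to the right and rows downward; lengths in mm; the calibration is good to about 2 mm. A picture is of the moment at which its call begins. camera_params takes no time and is no camera call.
- order.finish_job(): hands the job in; it is judged then, once.
The state is a dict: "clock": time; "qpos": joint angles; "qd": joint speeds; "tau": joint torques, N m; "eef_pos": TCP position; "tool_rot": TCP orientation; "force": force on the tool from outside, world axes, zero at the start; "torque": the same for the moment, N m; "width": finger opening in mm; "gripper_force": force on a finger pad.
Only numpy, scipy, OpenCV 4.12 (cv2) and the standard library are available. Lean on these libraries where they do the work, as an engineer would, in place of code of your own. Each camera call takes 0.05 s, during which the arm holds its last target. There are 200 camera calls.

## Working session

There is one attempt and no reset: what is moved stays moved. The work goes in short steps, Python scripts to look and compute and a shell command to move; the robot and the scene stay as the last step left them, time stands still between calls to the robot, and variables do not carry over. Pictures are saved under pics/ and viewed, at most 10 in all, crops included, and the job is handed in when it is done.

```bash
mkdir -p pics && python3 - <<'E'
from cell import sensors,get_image,camera_params
import cv2
for n in("scene","top"):
    cv2.imwrite(f"pics/{n}0.png",get_image(n))
s=sensors.read_state();print(s)
E
```

```text
{'clock': 0.1, 'qpos': array([-1.19780916,  0.62925985,  0.03841383,  1.51829127, -0.02698789,
        0.99627741, -0.02003552]), 'qd': array([ 0.00049541, -0.00140063,  0.00177404, -0.00375113, -0.00044749,
        0.00043765, -0.00086078]), 'tau': array([ 3.19506165e-03, -5.64527893e+01,  1.23075932e+00, -1.93974352e+01,
        1.13489651e-02,  5.38164546e-03, -1.52322724e-05]), 'eef_pos': array([275.84354782, 587.88124775, 199.16904793]), 'tool_rot': array([-3.13987381e+00,  1.00957764e-05,  2.70280106e+00]), 'force': array([-0.42551558, -0.18402521, -0.84540602]), 'torque': array([-0.02993453,  0.03696141, -0.07761914]), 'gripper_force': 0.0, 'width': 85.11419175618488}
```

View pics/top0.png

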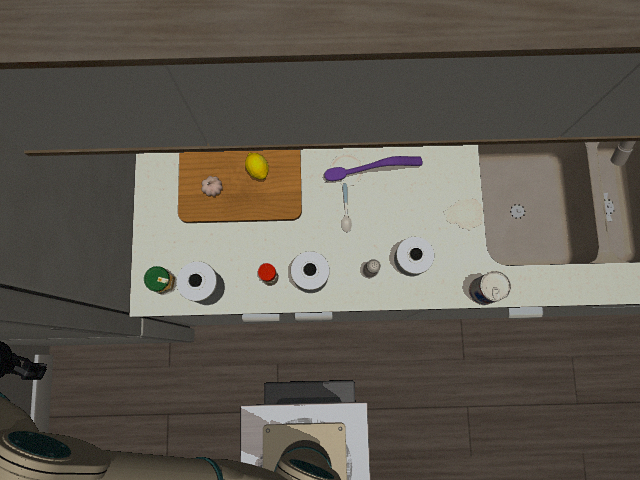

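View pics/scene0.png

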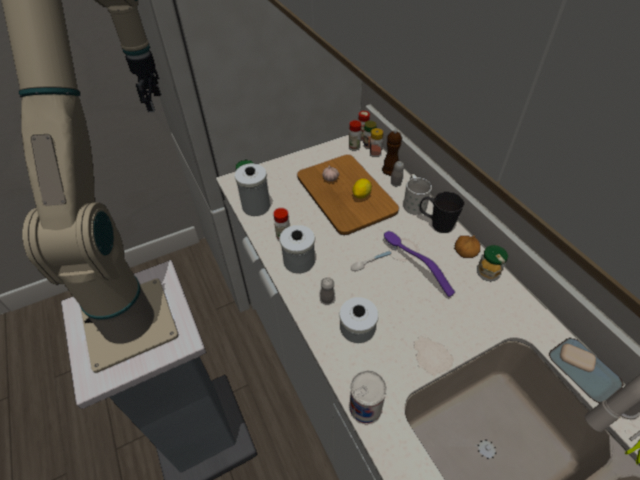

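Top view: plugs are at about (417,254) short, (310,269) middle and (195,281) tall. In the scene view they are at about (359,312), (297,236) and (251,172). The gripper starts at the left, beside a panel.

```bash
cat > h.py <<'E'
import cv2,numpy as np
from cell import sensors,get_image,camera_params
def ray(n,p):
    c=camera_params(n);K=np.array(c["mtx"],float);R=cv2.Rodrigues(np.array(c["rvec"],float))[0];t=np.array(c["tvec"],float).reshape(3)
    u=cv2.undistortPoints(np.array([[p]],float),K,None)[0,0]
    d=R.T@np.array([u[0],u[1],1]);return -R.T@t,d/np.linalg.norm(d)
def onz(n,p,z):
    o,d=ray(n,p);return o+d*(z-o[2])/d[2]
def tri(a,b):
    (o1,d1),(o2,d2)=ray("top",a),ray("scene",b)
    s=np.linalg.lstsq(np.c_[d1,-d2],o2-o1,rcond=None)[0]
    A,B=o1+s[0]*d1,o2+s[1]*d2;return (A+B)/2,np.linalg.norm(A-B)
def plug(img,p,r=14):
    x,y=p;c=cv2.cvtColor(img,cv2.COLOR_BGR2GRAY)[y-r:y+r,x-r:x+r]
    n,l,st,ce=cv2.connectedComponentsWithStats((c<60).astype(np.uint8))
    i=min(range(1,n),key=lambda k:np.hypot(*(ce[k]-r))-0.1*st[k,4])
    return ce[i]+[x-r,y-r],st[i,2:]
E
python3 - <<'E'
from h import *
np.set_printoptions(precision=1,suppress=True)
T=cv2.imread("pics/top0.png");S=cv2.imread("pics/scene0.png")
for n,a,b,h in(("short",(417,254),(359,312),86),("middle",(310,269),(297,236),121),("tall",(195,281),(251,172),156)):
    pa,sa=plug(T,a);pb,sb=plug(S,b)
    print(n,pa,sa,pb,sb,"top@h",onz("top",pa,h),"scene@h",onz("scene",pb,h),tri(pa,pb))
for n,p,z in(("honey",(157,279),84),("spice",(267,271),106),("salt",(372,266),90),("tin",(495,286),110),("counter corner L front",(131,316),0),("corner L back",(135,153),0),("cabinet upper edge",(135,145),500),("panel",(190,320),0),("spoonend",(346,230),0),("panel corner R",(218,340),0)):
    print(n,onz("top",p,z))
for p in((246,166),(281,214),(327,283)):print(onz("scene",p,95))
print(ray("top",(320,240))[0],ray("scene",(320,240))[0])
print(onz("scene",(147,100),200),onz("top",(40,370),200))
E
```

```text
short [415.7 253.5] [ 12  12 114] [358.6 310.6] [12 11 96] top@h [ 511.6 -291.1   86. ] scene@h [ 510.1 -294.9   86. ] (array([ 512.3, -292. ,   80.4]), np.float64(0.4513661650396748))
middle [309.6 269.1] [ 12  13 122] [296.5 234.9] [10  9 73] top@h [473.6 -25.7 121. ] scene@h [472.4 -31.2 121. ] (array([474.6, -25.6, 114.4]), np.float64(0.033436809992575464))
tall [194.9 279.9] [ 13  13 133] [249.7 170.7] [ 9  8 53] top@h [449.6 244.5 156. ] scene@h [448.6 237.3 156. ] (array([450.8, 246. , 148.8]), np.float64(0.31421526511319825))
honey [464.  354.4  84. ]
spice [473.9  79.  106. ]
salt [ 482.2 -180.2   90. ]
tin [ 422.6 -474.1  110. ]
counter corner L front [380.5 443.2   0. ]
corner L back [827.4 450.    0. ]
cabinet upper edge [653.3 282.9 500. ]
panel [366.3 289.4   0. ]
spoonend [ 595.2 -123.7    0. ]
panel corner R [313.3 216.2   0. ]
[466.3 338.9  95. ]
[476.6  85.6  95. ]
[ 478.5 -192.6   95. ]
[ 269.1  -44.1 1473.1] [ 180.2 -768.2  990.2]
[264.5 701.3 200. ] [251.7 573.6 200. ]
```

```bash
cat >> h.py <<'E'
def to(x,y,z):
    from scipy.spatial.transform import Rotation as Ro
    s=sensors.read_state();R=Ro.from_euler("xyz",s["tool_rot"]).as_matrix()
    print("now",s["clock"],np.round(s["eef_pos"],1),np.round(s["tool_rot"],3),"shift cm",np.round(R.T@(np.array([x,y,z])-s["eef_pos"])/10,2),"F",np.round(s["force"],1),"q",np.round(s["qpos"],2))
E
python3 -m inch '[[[0,0,-1,0],[-0.5,-1.2,-2,0],[-1.6,-3.6,-3,0],[-3,-6.4,-3,0],[-4.4,-9.4,-3,0],[-5.8,-12.4,-3,0],[-7.2,-15.3,-3,0],[-8.5,-18.1,-3,0]]]' 0
python3 -c "from h import *;to(350,340,235);to(430,330,235)"
```

```text
clock: 0.77
eef_pos: [276.2, 386.7, 230.6]
tool_rot: [3.141, 0.0, 2.703]
force: [0.5, 0.4, -0.7]
width: -0.2
gripper_force: 0.0
now 0.7667 [276.2 386.7 230.6] [3.141 0.    2.703] shift cm [-8.67 -1.09 -0.44] F [ 0.5  0.4 -0.7] q [-1.05  0.34  0.05  1.95 -0.02  0.85  0.15]
now 0.7667 [276.2 386.7 230.6] [3.141 0.    2.703] shift cm [-16.34   1.4   -0.44] F [ 0.5  0.4 -0.7] q [-1.05  0.34  0.05  1.95 -0.02  0.85  0.15]
```

```bash
python3 -m inch '[[[-2,-0.3,0,0],[-4.5,-0.5,-0.5,0],[-7,-0.8,-0.5,0],[-9.5,-1,-0.5,0],[-12,-1.2,-0.5,0],[-14,-1.5,-0.5,0],[-16,-2.5,-0.5,0],[-17.5,-4,-0.5,0]]]' 0
python3 -c "from h import *;to(460,20,235);to(511,-292,235)"
```

```text
clock: 1.43
eef_pos: [419.7, 277.7, 235.6]
tool_rot: [3.14, 0.001, 2.702]
force: [0.1, -0.4, -0.3]
width: 0.3
gripper_force: 0.0
now 1.4333 [419.7 277.7 235.6] [3.140e+00 1.000e-03 2.702e+00] shift cm [-14.61 -21.61   0.04] F [ 0.1 -0.4 -0.3] q [-0.71  0.38  0.09  1.88 -0.04  0.89  0.54]
now 1.4333 [419.7 277.7 235.6] [3.140e+00 1.000e-03 2.702e+00] shift cm [-3.249e+01 -4.768e+01  2.000e-02] F [ 0.1 -0.4 -0.3] q [-0.71  0.38  0.09  1.88 -0.04  0.89  0.54]
```

```bash
python3 -m inch '[[[-1.2,-1.8,0,0],[-3,-4.5,0,0],[-5,-7.4,0,0],[-7,-10.3,0,0],[-9,-13.2,0,0],[-11,-16.1,0,0],[-13,-19,0,0],[-15,-22,0,0]]]' 0
python3 -m inch '[[[-2,-2.9,0,0],[-4,-5.8,0,0],[-6,-8.7,0,0],[-8,-11.6,0,0],[-10,-14.5,0,0],[-12,-17.4,0,0],[-14,-20.3,0,0],[-15.5,-22.6,0,0]]]' 0
python3 -c "from h import *;to(511,-292,200)"
```

```text
clock: 2.1
eef_pos: [460.2, 13.6, 235.8]
tool_rot: [3.141, 0.001, 2.703]
force: [0.8, 0.6, 0.6]
width: -0.0
gripper_force: 0.0
clock: 2.77
eef_pos: [504.4, -258.8, 235.7]
tool_rot: [-3.141, 0.001, 2.701]
force: [0.5, -0.1, 0.3]
width: 0.2
gripper_force: 0.0
now 2.7667 [ 504.4 -258.8  235.7] [-3.141e+00  1.000e-03  2.701e+00] shift cm [-2.01 -2.72  3.58] F [ 0.5 -0.1  0.3] q [ 0.28  0.48  0.22  1.72 -0.12  0.96  1.67]
```

```bash
python3 -m inch '[[[-1,-1.4,0,0],[-2,-2.7,1,0],[-2,-2.7,3.5,0],[-2,-2.7,6.5,0],[-2,-2.7,9,0],[-2,-2.7,11,0],[-2,-2.7,12.5,0],[-2,-2.7,13,0]]]' 0
python3 - <<'E'
from h import *
a=get_image("top")[190:310,340:480];b=get_image("scene")[240:360,280:440]
im=np.hstack([cv2.resize(a,None,fx=2.5,fy=2.5,interpolation=3),cv2.resize(b,None,fx=2.5,fy=2.5,interpolation=3)])
cv2.imwrite("pics/s1.png",im);to(511,-292,77)
E
```

```text
clock: 3.43
eef_pos: [509.6, -287.4, 103.0]
tool_rot: [3.141, -0.004, 2.703]
force: [-0.3, -0.2, 0.6]
width: -0.1
gripper_force: 0.0
now 3.5333 [ 510.5 -288.1  104.6] [ 3.141e+00 -2.000e-03  2.703e+00] shift cm [-0.22 -0.33  2.76] F [-0.2  0.3  0.6] q [ 0.35  0.66  0.18  1.79 -0.17  0.7   1.76]
```

View pics/s1.png

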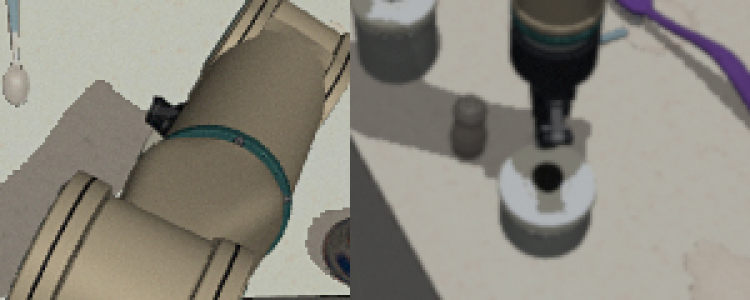

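The fingertip sits just above the plug in the scene view, with the tip at about (361,296) and the plug at (359,311). I'll correct by a few mm and go down.

```bash
python3 -m inch '[[[-0.1,-0.2,0.3,0],[-0.2,-0.3,0.8,0],[-0.2,-0.3,1.2,0],[-0.2,-0.3,1.5,0],[-0.2,-0.3,1.5,0]]]' 0
python3 - <<'E'
from h import *
s=get_image("scene");c=camera_params("scene")
print(cv2.projectPoints(np.array([sensors.read_state()["eef_pos"],[511,-292,86.]]),np.array(c["rvec"]),np.array(c["tvec"]),np.array(c["mtx"]),None)[0].reshape(-1,2))
cv2.imwrite("pics/s2.png",cv2.resize(s[260:350,300:420],None,fx=5,fy=5,interpolation=3));to(511,-292,77)
E
```

```text
clock: 3.95
eef_pos: [511.1, -291.7, 89.6]
tool_rot: [3.141, -0.001, 2.703]
force: [0.0, 0.1, -0.3]
width: 0.2
gripper_force: 0.0
[[358.42234601 308.57949676]
 [358.33557241 309.56708802]]
now 4.0 [ 511.2 -291.7   89.8] [ 3.141e+00 -1.000e-03  2.703e+00] shift cm [ 0.01 -0.03  1.28] F [0.4 0.8 0.1] q [ 0.36  0.69  0.17  1.8  -0.18  0.67  1.77]
```

View pics/s2.png

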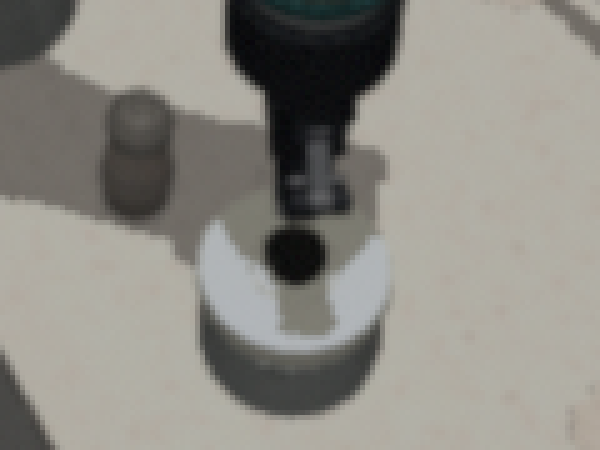

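```bash
python3 - <<'E'
from h import *
np.set_printoptions(precision=1,suppress=True)
s=get_image("scene");o=cv2.imread("pics/scene0.png");c=camera_params("scene")
P=np.array([511.2,-291.7,89.8]);yaw=2.703
tx=np.array([np.cos(yaw),np.sin(yaw),0]);ty=np.array([np.sin(yaw),-np.cos(yaw),0])
pts=[P+a*11*tx+b*14.5*ty for a,b in((-1,-1),(-1,1),(1,1),(1,-1))]
q=cv2.projectPoints(np.array(pts),np.array(c["rvec"]),np.array(c["tvec"]),np.array(c["mtx"]),None)[0].reshape(-1,2)
print(q, onz("scene",(363.5,302),90))
m=cv2.resize(s[280:330,330:390],None,fx=10,fy=10,interpolation=cv2.INTER_NEAREST)
m=np.clip(m.astype(float)*1.6,0,255).astype(np.uint8)
cv2.polylines(m,[np.int32((q-[330,280]+.5)*10)],True,(0,0,255),1)
cv2.imwrite("pics/s3.png",m)
E
```

```text
[[363.6 313.5]
 [362.3 303.3]
 [353.3 303.7]
 [354.4 314. ]] [ 531.6 -281.6   90. ]
```

View pics/s3.png

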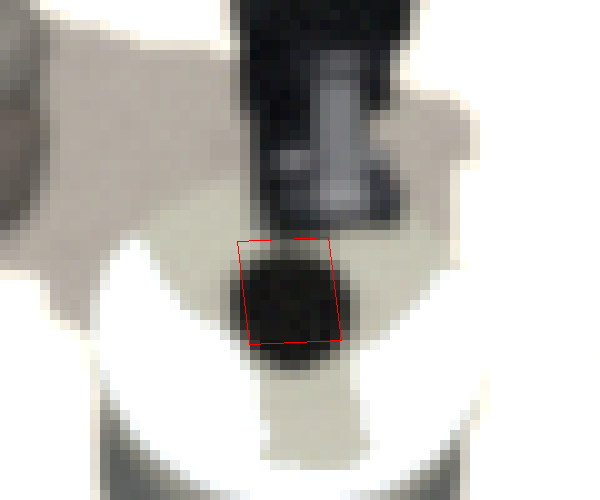

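The seen fingertip lies about 5 px right of and 6–8 px above where the TCP projects. It may be physically higher than reported, so I'll probe down in small steps and watch the force.

```bash
python3 -m inch '[[[0,0,0.1,0],[0,0,0.2,0],[0,0,0.3,0],[0,0,0.4,0],[0,0,0.5,0],[0,0,0.5,0]]]' 0
python3 - <<'E'
from h import *
s=get_image("scene");c=camera_params("scene");o=cv2.imread("pics/scene0.png")
to(511,-292,77)
p=cv2.projectPoints(np.array([[275.8,587.9,199.2],[275.8,587.9,240.]]),np.array(c["rvec"]),np.array(c["tvec"]),np.array(c["mtx"]),None)[0].reshape(-1,2);print(p)
a=cv2.resize(s[280:330,330:390],None,fx=6,fy=6,interpolation=0)
b=cv2.resize(o[60:120,120:180],None,fx=6,fy=6,interpolation=0)
b=cv2.circle(b,tuple(int(v) for v in (p[0]-[120,60]+.5)*6),4,(0,0,255),1)
im=np.zeros((360,720,3),np.uint8);im[:300,:360]=a;im[:,360:]=b
cv2.imwrite("pics/s4.png",np.clip(im*2.0,0,255).astype(np.uint8))
E
```

```text
clock: 4.55
eef_pos: [511.3, -291.8, 84.8]
tool_rot: [3.142, -0.0, 2.703]
force: [0.1, -0.0, 0.3]
width: 0.3
gripper_force: 0.0
now 4.6 [ 511.3 -291.8   84.8] [ 3.142 -0.     2.703] shift cm [ 0.02 -0.03  0.78] F [ 0.4  0.5 -0.4] q [ 0.36  0.69  0.17  1.8  -0.18  0.66  1.77]
[[158.47029178 115.70900115]
 [154.71432161 104.49932949]]
```

View pics/s4.png

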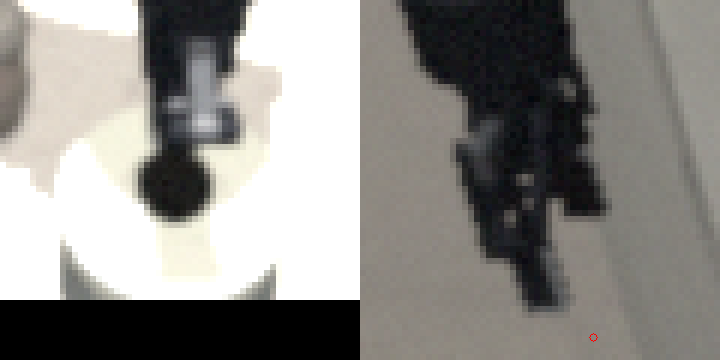

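```bash
python3 - <<'E'
from h import *
o=cv2.imread("pics/top0.png");s=get_image("top")
for n,P in(("top",[[275.8,587.9,212.],[275.8,587.9,245],[275.8-18,587.9-38,212],[275.8-18,587.9-38,245]]),):
    c=camera_params(n);p=cv2.projectPoints(np.array(P),np.array(c["rvec"]),np.array(c["tvec"]),np.array(c["mtx"]),None)[0].reshape(-1,2);print(p)
print(tri((45,372),(150.8,110.5)),tri((45,366),(150.8,110.5)))
b=cv2.resize(o[330:390,0:70],None,fx=8,fy=8,interpolation=0)
for v in p[2:]:cv2.circle(b,tuple(int(k) for k in (v-[0,330]+.5)*8),4,(0,0,255),1)
cv2.imwrite("pics/t5.png",np.clip(b*2.0,0,255).astype(np.uint8))
E
```

```text
[[ 31.61318346 359.05949657]
 [ 23.8897312  359.16956417]
 [ 48.34855102 367.01531944]
 [ 41.0530323  367.33989215]]
(array([251.77226797, 536.50070081, 253.04817157]), np.float64(7.534712330181418)) (array([258.06477228, 539.08329718, 250.93788255]), np.float64(4.757110154607902))
```

View pics/t5.png

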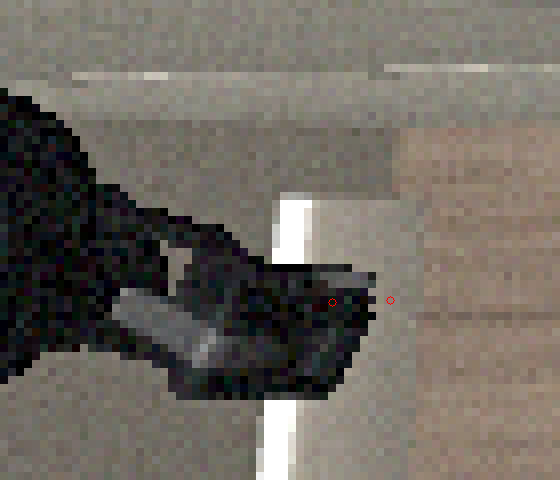

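```bash
python3 -m inch '[[[0,0,0.1,0],[0,0,0.2,0],[0,0,0.3,0],[0,0,0.4,0],[0,0,0.5,0],[0,0,0.6,0],[0,0,0.7,0],[0,0,0.7,0]]]' 0
python3 - <<'E'
from h import *
s=get_image("scene");to(511,-292,72)
print(plug(s,(359,311)))
cv2.imwrite("pics/s6.png",np.clip(2.*cv2.resize(s[270:340,310:410],None,fx=8,fy=8,interpolation=0),0,255).astype(np.uint8))
E
```

```text
clock: 5.32
eef_pos: [511.2, -291.8, 77.7]
tool_rot: [3.142, -0.0, 2.703]
force: [-0.1, 0.7, -0.3]
width: -0.3
gripper_force: 0.0
now 5.3667 [ 511.3 -291.8   77.8] [ 3.142 -0.     2.703] shift cm [ 0.02 -0.03  0.58] F [-0.2  0.3  0. ] q [ 0.37  0.7   0.17  1.8  -0.18  0.65  1.77]
(array([359.45901639, 306.87978142]), array([ 17,  20, 183], dtype=int32))
```

View pics/s6.png

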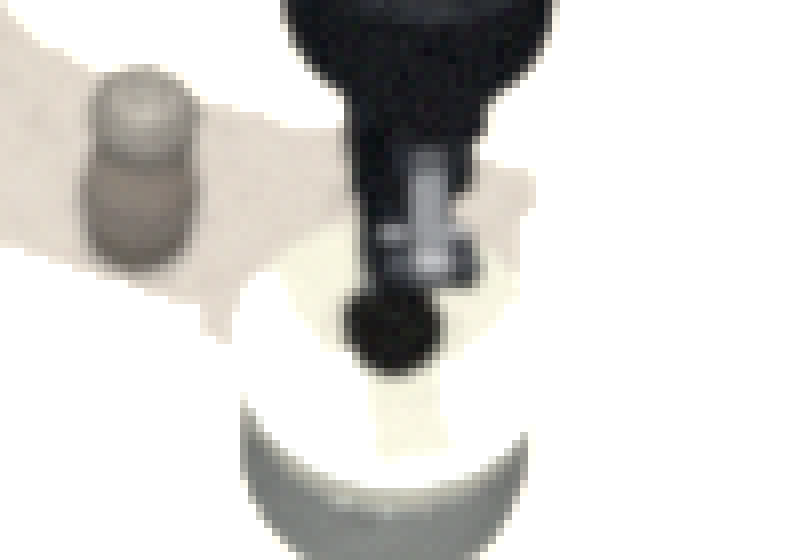

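```bash
python3 - <<'E'
from h import *
np.set_printoptions(precision=1,suppress=True)
c=camera_params("scene")
P=[[511.3,-291.8,z] for z in(78,110,130,150,180)]+[[521.3,-296.8,z] for z in(78,110,150)]+[[511.3,-281.8,110],[521.3,-291.8,110]]
print(cv2.projectPoints(np.array(P),np.array(c["rvec"]),np.array(c["tvec"]),np.array(c["mtx"]),None)[0].reshape(-1,2))
E
```

```text
[[358.3 311.3]
 [358.9 303.9]
 [359.2 299.2]
 [359.6 294.3]
 [360.3 286.7]
 [362.9 311.1]
 [363.6 303.8]
 [364.5 294.1]
 [356.7 300.8]
 [362.5 302.2]]
```

```bash
python3 -m inch '[[[-0.1,0.1,0.1,0],[-0.2,0.1,0.2,0],[-0.3,0.1,0.3,0],[-0.3,0.1,0.4,0],[-0.3,0.1,0.5,0],[-0.3,0.1,0.6,0]]]' 0
python3 - <<'E'
from h import *
s=get_image("scene");to(511,-292,72)
print(plug(s,(359,311)))
E
```

```text
clock: 5.87
eef_pos: [514.5, -292.3, 71.8]
tool_rot: [-3.142, -0.0, 2.703]
force: [-0.0, -0.3, -0.9]
width: 0.0
gripper_force: 0.0
now 5.9167 [ 514.3 -292.2   71.7] [-3.142 -0.     2.703] shift cm [ 0.31 -0.12 -0.03] F [0.8 0.5 0.2] q [ 0.37  0.72  0.17  1.8  -0.18  0.64  1.77]
(array([359.77837838, 306.85945946]), array([ 18,  20, 185], dtype=int32))
```

```bash
python3 -c "from h import *;to(507,-289,64)"; python3 -m inch '[[[0.2,0,0,0],[0.5,0,0,0],[0.8,0,0,0],[0.8,0,0.1,0],[0.8,0,0.2,0],[0.8,0,0.3,0],[0.8,0,0.4,0],[0.8,0,0.4,0]]]' 0
python3 - <<'E'
from h import *
s=get_image("scene");to(507,-289,60)
print(plug(s,(359,311)))
cv2.imwrite("pics/s7.png",np.clip(1.6*cv2.resize(s[280:330,330:390],None,fx=10,fy=10,interpolation=0),0,255).astype(np.uint8))
E
```

```text
now 5.9167 [ 514.3 -292.2   71.7] [-3.142 -0.     2.703] shift cm [ 0.8  -0.02  0.77] F [0.8 0.5 0.2] q [ 0.37  0.72  0.17  1.8  -0.18  0.64  1.77]
clock: 6.58
eef_pos: [507.2, -288.8, 67.7]
tool_rot: [3.142, -0.0, 2.703]
force: [1.0, -1.0, -0.2]
width: -0.2
gripper_force: 0.0
now 6.6333 [ 507.3 -288.9   67.8] [ 3.142 -0.     2.703] shift cm [ 0.02 -0.03  0.78] F [-0.6  0.5 -0.1] q [ 0.37  0.71  0.16  1.82 -0.18  0.62  1.77]
(array([358.15909091, 307.15340909]), array([ 15,  20, 176], dtype=int32))
```

View pics/s7.png

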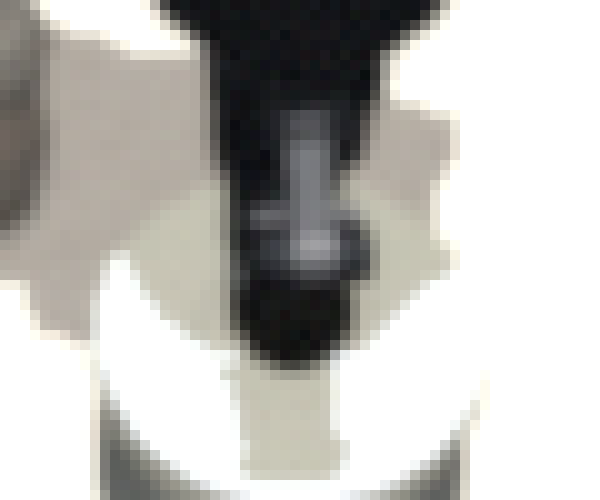

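```bash
python3 -m inch '[[[0.05,0,0.1,0],[0.1,0,0.2,0],[0.1,0,0.3,0],[0.1,0,0.4,0],[0.1,0,0.5,0],[0.1,0,0.5,0]]]' 0
```

```text
clock: 7.13
eef_pos: [506.3, -288.3, 62.7]
tool_rot: [3.142, -0.0, 2.703]
force: [-0.3, -0.2, 0.2]
width: 0.1
gripper_force: 0.0
```

```bash
python3 -m inch '[[[0,0,0.1,0],[0,0,0.2,0],[0,0,0.3,0],[0,0,0.4,0],[0,0,0.5,0],[0,0,0.5,0]]]' 0
```

```text
clock: 7.63
eef_pos: [506.2, -288.4, 57.7]
tool_rot: [3.142, -0.0, 2.703]
force: [0.1, 0.6, -0.3]
width: -0.2
gripper_force: 0.0
```

```bash
python3 -m inch '[[[0,0,0.1,0],[0,0,0.2,0],[0,0,0.3,0],[0,0,0.4,0],[0,0,0.5,0],[0,0,0.5,0]]]' 0
```

```text
clock: 8.13
eef_pos: [506.4, -288.5, 53.0]
tool_rot: [3.142, -0.0, 2.703]
force: [-0.5, -0.0, 2.7]
width: -0.1
gripper_force: 1.0
```

```bash
python3 - <<'E'
from h import *
s=get_image("scene")
g=cv2.cvtColor(s,cv2.COLOR_BGR2GRAY)
for y in range(296,322,2):print(y,g[y,344:376:2])
E
```

```text
296 [109 109 109  77  10  11  21  43  53  35  21  83 109 109 109 130]
298 [107 109 109  85  10  12  18  53  69  36  26  98 110 108 111 159]
300 [109 114 119 103  30  10  16  62  77  54  84 119 120 112 112 171]
302 [116 121 120 119  35   9  15  58  76  62 117 121 121 121 119 169]
304 [121 122 121 119  48  42  65  62  78  79  96 120 121 122 121 151]
306 [122 121 122 120  51  34  48  59  79  65  46 108 121 121 123 141]
308 [125 121 122 118  62  21  40  79 102  81  40  86 121 121 127 168]
310 [146 123 121 116  75  21  30  47  64  55  27  78 122 143 176 180]
312 [169 128 123 118  99  23  16  20  24  20  32 108 139 177 180 179]
314 [179 176 130 121 120  63  12  13  14  18  86 139 163 180 180 180]
316 [179 180 178 166 122 116  88  44  51 100 156 173 179 180 179 179]
318 [180 179 179 178 142 120 121 120 119 140 175 179 179 179 180 180]
320 [179 179 179 179 159 123 120 121 120 148 175 180 180 180 179 179]
```

Contact at reported z of about 53 with 2.7 N, so the real tip sits about 32 mm above the reported TCP. The tip is centred on the plug, so I'll press on while watching the force.

```bash
python3 -m inch '[[[0,0,0.1,0],[0,0,0.2,0],[0,0,0.3,0],[0,0,0.4,0],[0,0,0.5,0],[0,0,0.6,0],[0,0,0.6,0]]]' 0
```

```text
clock: 8.77
eef_pos: [506.4, -288.5, 46.8]
tool_rot: [-3.142, -0.0, 2.703]
force: [-1.3, -0.0, 1.8]
width: 0.4
gripper_force: 1.0
```

```bash
python3 -m inch '[[[0,0,0.1,0],[0,0,0.2,0],[0,0,0.3,0],[0,0,0.4,0],[0,0,0.4,0],[0,0,0.4,0]]]' 0
```

```text
clock: 9.27
eef_pos: [506.4, -288.5, 43.3]
tool_rot: [3.141, 0.0, 2.703]
force: [-1.3, 0.8, 5.5]
width: -0.2
gripper_force: 3.0
```

```bash
python3 -m inch '[[[0,0,0.1,0],[0,0,0.15,0],[0,0,0.15,0],[0,0,0.15,0]]]' 0
```

```text
clock: 9.6
eef_pos: [506.4, -288.5, 42.2]
tool_rot: [3.141, 0.0, 2.703]
force: [-2.0, 1.0, 8.6]
width: 0.0
gripper_force: 4.4
```

```bash
python3 -m inch '[[[0,0,-0.4,0],[0,0,-1.5,0],[0,0,-3.5,0],[0,0,-6,0],[0,0,-8.5,0],[0,0,-11,0],[0,0,-12.5,0],[0,0,-13,0]]]' 0
python3 - <<'E'
from h import *
s=get_image("scene");print(plug(s,(359,314)));to(469,-23,170)
E
```

```text
clock: 10.27
eef_pos: [507.9, -289.5, 174.6]
tool_rot: [-3.141, 0.005, 2.703]
force: [0.5, -0.7, -0.3]
width: 0.2
gripper_force: 0.0
(array([358.51515152, 312.03030303]), array([12, 11, 99], dtype=int32))
now 10.3167 [ 507.7 -289.2  174.1] [-3.141  0.004  2.703] shift cm [14.82 22.46  0.34] F [-0.4  0.1 -0.4] q [ 0.34  0.57  0.21  1.74 -0.15  0.84  1.74]
```

```bash
python3 -m inch '[[[1,1.5,0,0],[3,4.5,0,0],[5.3,8,0,0],[7.5,11.4,0,0],[9.7,14.7,0,0],[12,18.2,0,0],[14,21.2,0,0],[14.8,22.5,0,0]]]' 0
python3 -m inch '[[[0,0,0.5,0],[0,0,2,0],[0,0,4,0],[0,0,5.8,0],[0,0,6.8,0],[0,0,7.3,0],[0,0,7.4,0],[0,0,7.4,0]]]' 0
python3 - <<'E'
from h import *
s=get_image("scene");to(469,-23,89)
cv2.imwrite("pics/m1.png",np.clip(1.6*cv2.resize(s[200:260,265:325],None,fx=9,fy=9,interpolation=0),0,255).astype(np.uint8))
E
```

```text
clock: 10.98
eef_pos: [465.6, -16.1, 170.3]
tool_rot: [3.141, -0.005, 2.709]
force: [-0.2, -0.4, 0.8]
width: 0.3
gripper_force: 0.0
clock: 11.65
eef_pos: [467.8, -22.7, 97.1]
tool_rot: [-3.141, -0.001, 2.702]
force: [0.2, 0.0, 0.3]
width: 0.1
gripper_force: 0.0
now 11.7 [468.2 -22.5  97.5] [-3.141  0.     2.702] shift cm [-0.1  -0.01  0.85] F [-0.1 -0.3 -0.1] q [-0.13  0.55  0.17  2.11 -0.18  0.49  1.31]
```

View pics/m1.png

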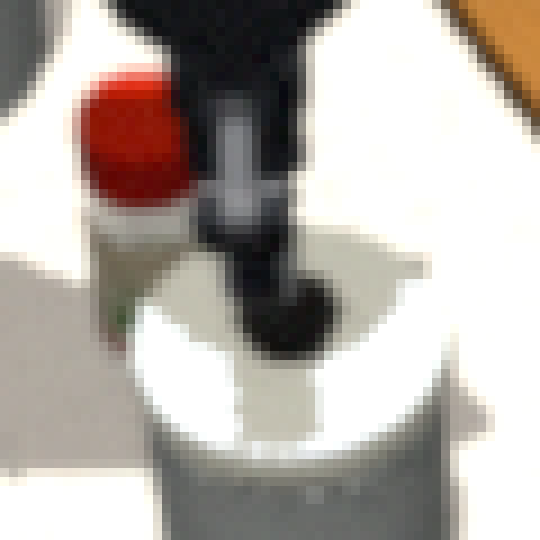

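The middle plug is at about crop (290,310), and the narrow fingertip is just left of and above it at about (268,285). I'll shift about 7 mm toward +x and probe down.

```bash
python3 -m inch '[[[-0.4,0,0,0],[-0.75,0,0,0],[-0.75,0,0.2,0],[-0.75,0,0.4,0],[-0.75,0,0.5,0],[-0.75,0,0.6,0],[-0.75,0,0.7,0],[-0.75,0,0.7,0]]]' 0
```

```text
clock: 12.37
eef_pos: [474.5, -25.0, 90.3]
tool_rot: [-3.141, -0.0, 2.703]
force: [0.4, 1.0, -0.4]
width: -0.2
gripper_force: 0.0
```

```bash
python3 -m inch '[[[0,0,0.1,0],[0,0,0.2,0],[0,0,0.3,0],[0,0,0.3,0]]]' 0; python3 - <<'E'
from h import *
g=cv2.cvtColor(get_image("scene"),cv2.COLOR_BGR2GRAY)
for y in range(222,244,1):print(y,g[y,284:310:2])
E
```

```text
clock: 12.7
eef_pos: [474.8, -25.1, 87.5]
tool_rot: [3.142, -0.0, 2.703]
force: [-0.7, 0.6, 2.3]
width: 0.1
gripper_force: 1.0
222 [ 64  83  74  71  56  82  66  64  96 166 170 171 171]
223 [ 89  91  76  70  62  81  65  61  93 166 169 169 171]
224 [ 99  88  74  47  59  80  63  40  76 163 165 169 171]
225 [ 97  83  71  41  63  89  73  37  79 142 149 167 170]
226 [ 86  76  76  40  53  78  64  32  75 121 130 145 168]
227 [ 70  78 101  49  34  52  43  20  62 117 120 124 147]
228 [ 71 102 115  58  21  30  25  15  61 118 119 120 126]
229 [ 93 118 118  82  21  16  15  10  68 117 119 118 121]
230 [111 119 119 101  55  15  13  17  76 118 118 119 119]
231 [118 119 120 115  84  19  12  22  67 116 119 120 119]
232 [124 119 119 118  78  23  13  21  53 105 119 120 120]
233 [142 120 120 111  56  24  13  18  47  87 120 120 119]
234 [155 121 120 105  38  26  16  18  43  73 116 119 119]
235 [167 142 119 101  28  22  19  21  30  67 114 119 119]
236 [176 166 123 109  31  16  18  20  18  79 117 119 122]
237 [177 175 142 118  50  14  16  11  24 103 117 122 140]
238 [176 176 161 129  86  23  11  16  45 115 117 139 164]
239 [176 176 172 158 115  62  32  44  79 117 123 163 175]
240 [176 177 175 169 142 102  91  95 108 120 153 175 177]
241 [176 177 176 173 164 121 117 117 117 123 172 177 176]
242 [176 177 176 176 173 121 117 118 117 137 175 176 177]
243 [176 177 176 176 174 123 119 120 119 145 175 176 177]
```

```bash
python3 -m inch '[[[0,0,0.15,0],[0,0,0.3,0],[0,0,0.45,0],[0,0,0.6,0],[0,0,0.75,0],[0,0,0.85,0],[0,0,0.95,0],[0,0,0.95,0]]]' 0
```

```text
clock: 13.42
eef_pos: [474.8, -25.1, 78.1]
tool_rot: [3.141, -0.0, 2.703]
force: [-0.6, 0.3, 6.8]
width: -0.3
gripper_force: 3.3
```

```bash
python3 -m inch '[[[0,0,0.1,0],[0,0,0.2,0],[0,0,0.2,0],[0,0,0.2,0]]]' 0
```

```text
clock: 13.75
eef_pos: [474.9, -25.1, 76.5]
tool_rot: [3.141, 0.0, 2.703]
force: [-1.0, 0.2, 9.4]
width: 0.1
gripper_force: 5.1
```

```bash
python3 -m inch '[[[0,0,-0.4,0],[0,0,-1.5,0],[0,0,-3.5,0],[0,0,-5.5,0],[0,0,-7.5,0],[0,0,-9,0],[0,0,-9.8,0],[0,0,-10,0]]]' 0
python3 - <<'E'
from h import *
print(plug(get_image("scene"),(297,237)));to(450.5,244.5,172)
E
```

```text
clock: 14.42
eef_pos: [475.6, -25.1, 177.0]
tool_rot: [3.141, 0.002, 2.703]
force: [0.4, 0.0, 0.2]
width: -0.2
gripper_force: 0.0
(array([296.84848485, 236.31818182]), array([10,  8, 66], dtype=int32))
now 14.4667 [475.2 -25.1 176.5] [3.141e+00 1.000e-03 2.703e+00] shift cm [13.68 23.35  0.45] F [ 0.  -0.2 -0.2] q [-0.16  0.42  0.22  2.02 -0.14  0.71  1.27]
```

```bash
python3 -m inch '[[[1,1.5,0,0],[2.8,4.7,0,0],[4.8,8.2,0,0],[6.9,11.7,0,0],[9,15.3,0,0],[11,18.7,0,0],[12.7,21.6,0,0],[13.7,23.35,0,0]]]' 0
python3 -m inch '[[[0,0,0.3,0],[0,0,1.2,0],[0,0,2.4,0],[0,0,3.5,0],[0,0,4,0],[0,0,4.2,0],[0,0,4.3,0],[0,0,4.3,0]]]' 0
python3 - <<'E'
from h import *
to(450.5,244.5,130)
g=cv2.cvtColor(get_image("scene"),cv2.COLOR_BGR2GRAY)
for y in range(156,180):print(y,g[y,238:264:2])
E
```

```text
clock: 15.13
eef_pos: [448.0, 249.1, 174.5]
tool_rot: [-3.141, -0.002, 2.708]
force: [0.2, -0.2, 0.3]
width: 0.2
gripper_force: 0.0
clock: 15.8
eef_pos: [450.1, 243.8, 132.9]
tool_rot: [-3.141, -0.0, 2.702]
force: [0.2, -0.2, 0.5]
width: 0.1
gripper_force: 0.0
now 15.8 [450.1 243.8 132.9] [-3.141 -0.     2.702] shift cm [-0.    0.08  0.29] F [ 0.2 -0.2  0.5] q [-0.68  0.54  0.19  1.97 -0.16  0.65  0.74]
156 [67 21 34 31 14 12 16 70 73 76 75 74 73]
157 [74 24 17 20 13  8 13 61 75 74 75 74 74]
158 [75 45 11 17  9  8 16 53 75 75 75 75 74]
159 [76 55 10 12 12  9 21 53 74 74 74 75 74]
160 [76 59 20 15 11  8 25 56 74 75 74 74 74]
161 [66 56 43 38 10  9 32 59 75 74 73 75 79]
162 [ 55  55  53  50  15  14  31  55  75  75  74  85 113]
163 [ 53  56  53  55  18  11  25  52  76  77  85 134 146]
164 [ 57  55  58  69  22  15  27  55  99 101 109 155 161]
165 [ 55  60  86  91  30  11  23  64 112 114 117 139 159]
166 [ 59  86 108 105  36  10  21  69 113 117 117 121 142]
167 [ 70 108 115 112  42  11  22  56 101 117 116 117 124]
168 [ 94 114 117 108  43  25  29  38  71 115 116 117 117]
169 [110 117 117  99  31  24  23  20  45 114 117 117 117]
170 [117 117 117  92  16  16  14  13  38 114 116 117 117]
171 [116 117 117  96  20  13  15  10  53 113 117 117 120]
172 [116 117 116 107  27  13  10   8  74 114 116 118 138]
173 [117 117 116 114  49   7   8  14  85 113 117 136 161]
174 [117 117 114 114  84  30  22  47 105 117 137 161 171]
175 [117 117 116 114 111  83  71  93 115 147 161 172 173]
176 [117 116 117 119 135 111 104 114 117 167 172 173 172]
177 [117 117 118 137 158 118 116 116 119 170 172 173 171]
178 [117 119 137 161 160 118 116 117 119 170 173 173 161]
179 [118 136 161 171 163 120 117 116 120 170 173 170 131]
```

```bash
python3 -m inch '[[[-0.2,0,0.2,0],[-0.4,0,0.4,0],[-0.4,0,0.6,0],[-0.4,0,0.75,0],[-0.4,0,0.85,0],[-0.4,0,0.95,0],[-0.4,0,1.05,0],[-0.4,0,1.05,0]]]' 0
```

```text
clock: 16.52
eef_pos: [453.6, 242.8, 122.5]
tool_rot: [-3.142, -0.0, 2.703]
force: [-0.6, -0.3, 2.5]
width: -0.2
gripper_force: 1.0
```

```bash
python3 -m inch '[[[0,0,0.1,0],[0,0,0.2,0],[0,0,0.3,0],[0,0,0.4,0],[0,0,0.5,0],[0,0,0.6,0],[0,0,0.7,0],[0,0,0.7,0]]]' 0
```

```text
clock: 17.18
eef_pos: [453.5, 242.8, 115.3]
tool_rot: [-3.142, -0.0, 2.703]
force: [-1.0, 0.9, 2.3]
width: -0.1
gripper_force: 1.0
```

```bash
python3 -m inch '[[[0,0,0.1,0],[0,0,0.2,0],[0,0,0.3,0],[0,0,0.35,0],[0,0,0.4,0],[0,0,0.4,0]]]' 0
```

```text
clock: 17.68
eef_pos: [453.6, 242.8, 112.0]
tool_rot: [3.141, -0.0, 2.703]
force: [-2.1, -1.4, 9.1]
width: 0.3
gripper_force: 4.5
```

Force rose to 9 N, so the plug is at its stop. I'll lift clear and check all three.

```bash
python3 -m inch '[[[0,0,-0.4,0],[0,0,-1.5,0],[0,0,-3.5,0],[0,0,-5.5,0],[0,0,-7,0],[0,0,-8,0],[0,0,-8,0],[0,0,-8,0]]]' 0
python3 - <<'E'
from h import *
s=get_image("scene");S=cv2.imread("pics/scene0.png")
for a in((359,312),(297,236),(250,172)):print(plug(S,a),plug(s,a,12))
to(453,243,190)
E
```

```text
clock: 18.35
eef_pos: [453.6, 243.0, 191.4]
tool_rot: [3.141, 0.0, 2.703]
force: [-0.5, -0.1, -0.6]
width: -0.0
gripper_force: 0.0
(array([358.61458333, 310.625     ]), array([12, 11, 96], dtype=int32)) (array([358.43678161, 312.12643678]), array([12, 10, 87], dtype=int32))
(array([296.53424658, 234.89041096]), array([10,  9, 73], dtype=int32)) (array([296.75      , 236.28333333]), array([10,  8, 60], dtype=int32))
(array([249.73584906, 170.73584906]), array([ 9,  8, 53], dtype=int32)) (array([249.82352941, 172.17647059]), array([10,  7, 51], dtype=int32))
now 18.4 [453.1 242.7 190.8] [-3.141e+00 -1.000e-03  2.703e+00] shift cm [0.02 0.03 0.08] F [-1.2  0.  -0.1] q [-0.7   0.45  0.21  1.91 -0.13  0.79  0.72]
```

All three plugs have dropped by the same amount, about 1.4 px, and the canisters haven't moved.

```bash
python3 -c "from cell import order;print(order.finish_job())"
```

```text
the job is handed in; nothing more can be done
None
```

All three vent plugs were pressed to their stops in order (short, middle, tall) with 9.4 N at most, the canisters stayed put, and the job is handed in; no verdict was returned.

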